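# Empty the deburring tumbler and lock its drum

## Task

Turn the hand tumbler's drum until its open side faces straight down and all three link plates have dropped into the catch pan. Then throw the index lever fully home into its marked notch, so that it locks the drum there. Let go of everything, and leave the hammer, spray can and brush where they are.

Things in the scene. Friction and masses are not known exactly. Their poses are not given: they have to be found in the camera images.
- tumbler: Bench tumbler, fixed: green base plate 290 x 400 mm, catch pan, hexagonal steel drum above. Origin on the bench straight below the drum's middle. y along the drum's axis, from the lever end to the handwheel end; z up; x level across the drum, away from the robot. Drum axis: x = 0, z = 150 mm. Green uprights at y = -110 and +100 mm, up to 177 mm high at their bearings
- drum (a joint): Turn of the drum, rad. 0: open side straight up; 3.14: straight down; grows as the drum's top moves in tumbler +x. Starts near 0; stops at -0.6 and 3.75. Friction (0.45 N m, 6 N at a handle) holds it where it is left
- drum_mid (a point): Middle of the drum, on its axis, 150 mm above the bench. The drum is 144 mm long and reaches 87 mm from its axis; one of its six sides (80 mm wide, full length) is open. A steel ring on its lever end has one slot, which is at the top when the drum is at 3.14
- handle1 (a point): Middle of handle 1 of 4 on the wheel: round bars of 18 mm, parallel to the axis, at 75 mm radius, 90 degrees apart, from tumbler y = 117 to 197 mm (this point 160). Angle from straight up, towards tumbler +x: drum - 0.785. Taken from above across the bar, it turns between the fingers over the top; a handle below another is out of reach, so half a turn takes two handles in turn
- handle2 (a point): The same for handle 2; angle from straight up: drum value + 0.785
- handle3 (a point): The same for handle 3; angle: drum value + 2.356
- handle4 (a point): The same for handle 4; angle: drum value - 2.356 (it follows behind handle 1)
- lever (a joint): Lean of the index lever, rad: 0 upright, + towards the drum (tumbler +y). Notches at -0.32, -0.16, 0, 0.16 and, next to the drum, the marked one: home at 0.32. Starts in one of the first three; stops -0.42, 0.40. A sprung roller needs about 3 N at the grip over each crest between notches. Its round-ended tongue enters the ring's slot if the drum is within 0.1 rad of 3.14, else it stops near 0.22
- lever_pivot (a point): The lever's pivot, along tumbler x, at tumbler x = 0, y = -175, z = 30 mm
- lever_grip (a point): Middle of the lever's black hand grip: 24 mm thick, 70 mm long, along the lever, 250 mm from the pivot
- lock_notch (a point): The marked notch of the toothed sector beside the lever, the one next to the drum; a raised steel diamond of 18 mm stands above it. 98 mm from the pivot
- pan (a point): Middle of the catch pan's inner floor, 16 mm above the bench; inside 260 mm (tumbler x) by 160 mm (y), walls 40 mm, the far one 55 mm
- blank1_mid (a point): Centre of link plate 1: bright metal, round-ended, 70 x 20 x 8 mm, 70 g. It starts loose in the drum
- blank2_mid (a point): Centre of link plate 2, the same
- blank3_mid (a point): Centre of link plate 3, the same
- hammer_mid (a point): Hammer lying on the bench, 260 mm long; leave alone
- can_mid (a point): Middle of a spray can, 60 mm diameter, 170 mm tall, standing on the bench; leave alone
- brush_mid (a point): Brush lying on the bench, 200 mm long; leave alone

How it is judged (in metres and radians):
On the way:
1. the drum's open side faces down and all three plates lie in the catch pan, the lever not yet in the marked notch (z of blank1_mid in the frame of tumbler between 0.01 and 0.06 m and x of blank1_mid in the frame of tumbler between -0.102 and 0.162 m and y of blank1_mid in the frame of tumbler between -0.082 and 0.082 m and z of blank2_mid in the frame of tumbler between 0.01 and 0.06 m and x of blank2_mid in the frame of tumbler between -0.102 and 0.162 m and y of blank2_mid in the frame of tumbler between -0.082 and 0.082 m and z of blank3_mid in the frame of tumbler between 0.01 and 0.06 m and x of blank3_mid in the frame of tumbler between -0.102 and 0.162 m and y of blank3_mid in the frame of tumbler between -0.082 and 0.082 m and value of joint drum between 3 and 3.28 rad and value of joint lever below 0.26 rad), for 0.2 s.
At the end, for the whole second after the job is handed in: The drum is within 0.14 rad of open side straight down, all three link plates lie inside the catch pan, the lever rests in the marked notch (0.27 to 0.37 rad), drum and lever at rest (z of blank1_mid in the frame of tumbler between 0.01 and 0.06 m and x of blank1_mid in the frame of tumbler between -0.102 and 0.162 m and y of blank1_mid in the frame of tumbler between -0.082 and 0.082 m and z of blank2_mid in the frame of tumbler between 0.01 and 0.06 m and x of blank2_mid in the frame of tumbler between -0.102 and 0.162 m and y of blank2_mid in the frame of tumbler between -0.082 and 0.082 m and z of blank3_mid in the frame of tumbler between 0.01 and 0.06 m and x of blank3_mid in the frame of tumbler between -0.102 and 0.162 m and y of blank3_mid in the frame of tumbler between -0.082 and 0.082 m and value of joint drum between 3 and 3.28 rad and value of joint lever between 0.27 and 0.37 rad and velocity of joint lever between -0.05 and 0.05 rad/s and velocity of joint drum between -0.05 and 0.05 rad/s); the robot touches nothing.
It fails at once if the hammer is moved by more than 30 mm (distance of hammer_mid from where it was at the start of the episode above 0.03 m).
It fails at once if the spray can is moved by more than 30 mm (distance of can_mid from where it was at the start of the episode above 0.03 m).
It fails at once if the brush is moved by more than 30 mm (distance of brush_mid from where it was at the start of the episode above 0.03 m).
It also fails if it takes over 61 s, if anything falls off the work surface, if the arm or the gripper's body presses on something with over 40 N, if the wrist force passes 120 N, or if a joint passes its speed limit or range.

## Robot

A 6-joint arm with a two-finger parallel gripper is mounted at the origin on the work surface. World frame = base frame: x ahead of the robot, y to its left, z up, the work surface at z = 0. Lengths are in m, angles in degrees, forces in N, time in s.
With the tool pointing down it reaches from about 0.375 to 0.9 m from the base axis. Payload 3.1 kg.
Tool frame: the origin (TCP) lies at the very end of the fingers, on their centre line; the grasp point (between the pads) lies 19 mm behind it; z points along the fingers, y is the line along which they close (so a half turn about z gives the same grasp; the last joint's range is limited). The gripper opens to 87 mm and grips with 3 to 60 N. Pads are 19 mm wide; open, the fingers measure 117 mm over their backs; the gripper's body (75 mm by 190 mm) begins 51 mm behind the grasp point.
Start: joints at [63.913, 30.224, 82.088, -0, 67.689, -10.227], TCP at [0.171, 0.601, 0.223] pointing down, gripper open.
Joint ranges: [-176.69, 176.69], [-43.24, 126.21], [12.49, 139.97], [-82, 262], [0, 151.66], [-163.58, 163.58]. Speed limits (degrees/s): [159.86, 159.86, 180, 180, 180, 180].

## Interface

Orientations are given as a 3x3 rotation matrix whose columns are the frame's x, y, z axes.
In Python, from rig import bot gives the robot as it stands.
- The arm moves only by the tool move_arm, never from a script. Its argument "increments" is a list of rows, each an object with "xyz": the shift along the tool's x, y, z in mm, a list of three; "roll": the turn about the tool's z in rad; "grip": the opening in per cent of the stroke, from 0 (shut) to 100 (fully open). A call has 1 to 5 rows; each row shifts and turns the commanded pose from where the row before left it, along the tool's axes as they then stand; what a row does not reach is not made up. A row lasts 1/12 s, in which the tool goes at most 41.7 mm and 7.16 degrees, less where a joint would pass 70% of its speed; a pose out of reach is approached as far as the arm can. A call is refused whole if a number of a shift passes 41.7 or a number of a turn 0.125, either way. A call with a gripper value outside its range is refused whole. The fingers move at their own pace and stop on an object; the grip force is fixed at half the most. Time passes only in rows, so rows that do not move let the fingers close. It gives the time, the measured TCP pose, the force, the opening and the grip force at its end, in the units of the state.
- bot.read_state(): the state, without advancing time (a new reading comes with each control period).
- bot.capture(name): name is "side" or "top" or "wrist"; returns (picture, depth): 400x640x3 uint8, red, green, blue; 400x640 float32, m along the optical axis (not along the pixel's ray), 0 where there is no reading.
- bot.camera_model(name): a dict with "intrinsics" (3x3 intrinsics, pixels), "D" ([k1, k2, p1, p2, k3] as OpenCV has them; the pictures are not rectified), "rvec" (rotation vector, rad) and "tvec" (3), from world to camera coordinates, as OpenCV has them; the wrist camera has in their place "tool_from_camera" (4x4, takes a point from camera to tool coordinates, whose origin is the TCP and whose axes are the flange's). Camera axes: x right, y down, z forward; pixel columns grow to the right and rows downward; lengths in m; the calibration is good to about 2 mm. A picture is of the moment at which its call begins: read the wrist's pose just before it. camera_model takes no time and is no camera call.
- bot.hand_in(): hands the job in; it is judged then, once.
Trained networks look in the newest picture that a camera, given by its name, has taken for a name from the list of things; names that differ only in an ending like _2 or _b are one class to them, and where a whole thing is asked for, a point or a joint stands for the part that bears it (a point fixed in the world has none). Each returns a list of dicts, best first, with "conf" (0 to 1); they miss things now and then, are a little off and sometimes report something else, mostly with a low value. They report only what shows in the picture. A call takes as long as a camera call.
- bot.spot_in(label, camera): "at" ([x, y, z] in m, in the coordinates of the camera as it stood for that picture, good to about 4 mm: the middle of the surface that is visible of it).
- bot.trace(label, camera): "mask" (400x640 bool, what is visible of it).
The state is a dict: "time_s": time; "joint_positions": joint angles; "qvel": joint speeds; "tau": joint torques, N m; "position": TCP position; "tcp_rot": TCP orientation; "force": force on the tool from outside, world axes, zero at the start; "moment": the same for the moment, N m; "opening": opening from 0.0 (shut) to 1.0 (fully open); "grasp_force": force on a finger pad.
Only numpy, scipy, OpenCV 4.12 (cv2) and the standard library are available. Lean on these libraries where they do the work, as an engineer would, in place of code of your own. Each camera call takes 0.05 s, during which the arm holds its last target. There are 200 camera calls.

## Working session

There is one attempt and no reset: what is moved stays moved. The work goes in short steps, Python scripts to look and compute and a tool call to move; the robot and the scene stay as the last step left them, time stands still between calls to the robot, and variables do not carry over. Pictures are saved under pics/ and viewed, at most 11 in all, crops included, and the job is handed in when it is done.

Besides the shell and the picture viewer there is one more tool, called by a JSON object that holds its "api" and its "payload", one argument or row to a line. move_arm: Moves the arm, as the interface text tells. Its arguments: {"type":"object","properties":{"increments":{"type":"array"}},"required":["increments"]}

```bash
mkdir -p pics
cat > h.py <<'E'
import numpy as np, cv2
from rig import bot
np.set_printoptions(precision=4,suppress=True)
def cam2w(name,p):
    m=bot.camera_model(name); p=np.array(p,float)
    if name=='wrist':
        s=bot.read_state(); T=np.array(m['tool_from_camera'])
        return np.array(s['tcp_rot'])@(T[:3,:3]@p+T[:3,3])+np.array(s['position'])
    R=cv2.Rodrigues(np.array(m['rvec'],float))[0]; return R.T@(p-np.array(m['tvec'],float).ravel())
def snap(name,fn):
    im,d=bot.capture(name); cv2.imwrite('pics/'+fn,im[:,:,::-1]); return im,d
def spots(cam,labels):
    for l in labels:
        for r in bot.spot_in(l,cam)[:2]: print(cam,l,round(r['conf'],2),cam2w(cam,r['at']))
def st():
    s=bot.read_state(); print(s['time_s'],np.array(s['position']),'\n',np.array(s['tcp_rot']),np.array(s['force']),s['opening'],s['grasp_force'])
E
python3 - <<'E'
from h import *
st()
a,_=snap('side','s1.png'); b,_=snap('top','t1.png')
L=['drum_mid','handle1','lever_grip','lock_notch','pan','hammer_mid','can_mid','brush_mid','lever_pivot']
spots('top',L); spots('side',['handle1','handle2','lever_grip','lock_notch','drum_mid'])
E
```

```text
0.0 [0.1704 0.6005 0.2216] 
 [[-0.9619  0.2733 -0.0009]
 [ 0.2733  0.9619 -0.002 ]
 [ 0.0004 -0.0021 -1.    ]] [ 0.1026  0.3655 -0.4098] 0.9986405287347695 0.0
top drum_mid 0.83 [ 0.5903 -0.0726  0.0343]
top handle1 0.96 [ 0.5864 -0.0163  0.1799]
top lever_grip 0.75 [ 0.5883 -0.2619  0.2333]
top lever_grip 0.2 [ 0.5901 -0.0671  0.0387]
top lock_notch 0.78 [ 0.5889 -0.0609  0.0382]
top pan 0.75 [ 0.5882 -0.0663  0.0371]
top hammer_mid 0.87 [0.5237 0.3887 0.0207]
top can_mid 0.72 [ 0.5687 -0.43    0.154 ]
top can_mid 0.4 [ 0.4106 -0.4364  0.0185]
top brush_mid 0.87 [ 0.4087 -0.4363  0.0186]
top lever_pivot 0.84 [ 0.5896 -0.0629  0.0315]
top lever_pivot 0.21 [ 0.5832 -0.0142  0.1843]
side handle1 0.93 [ 0.615  -0.0127  0.1723]
side handle2 0.93 [ 0.615  -0.0127  0.1723]
side lever_grip 0.76 [ 0.6    -0.2594  0.2351]
side lock_notch 0.88 [ 0.6465 -0.0609  0.0213]
side drum_mid 0.79 [ 0.6478 -0.058   0.0184]
side drum_mid 0.19 [ 0.614  -0.0105  0.1705]
```

View pics/s1.png

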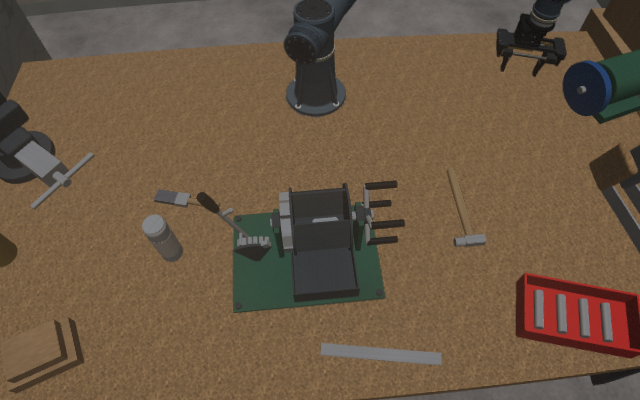

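View pics/t1.png

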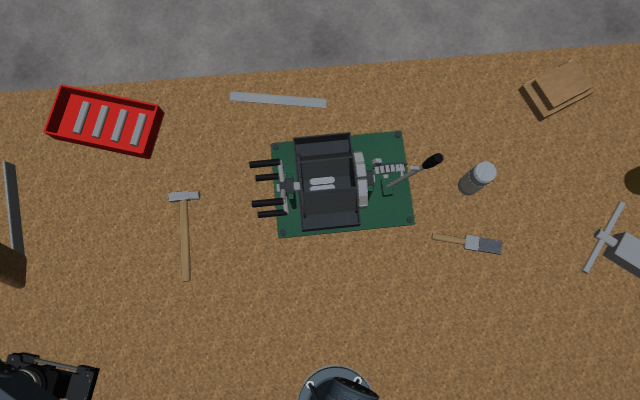

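The side view shows the tumbler with its wheel at (385,215) and the lever grip at (208,203). In the top view the handles sit at x≈265, y≈163–214. The lever grip is at (432,160), leaning away from the drum. The can is at (480,178), the brush at (470,243) and the hammer at (185,230). Next I fit the tumbler pose.

```bash
cat >> h.py <<'E'
def cloud(name,d):
    m=bot.camera_model(name); K=np.array(m['intrinsics']); D=np.array(m['D'],float)
    v,u=np.mgrid[0:400,0:640]; uv=np.stack([u,v],-1).reshape(-1,1,2).astype(float)
    n=cv2.undistortPoints(uv,K,D).reshape(400,640,2)
    pc=np.dstack([n*d[...,None],d])
    if name=='wrist':
        T=np.array(m['tool_from_camera']); s=bot.read_state(); R=np.array(s['tcp_rot'])
        return (pc@T[:3,:3].T+T[:3,3])@R.T+np.array(s['position'])
    R=cv2.Rodrigues(np.array(m['rvec'],float))[0]; return (pc-np.array(m['tvec'],float).ravel())@R
E
python3 - <<'E'
from h import *
im,d=bot.capture('top'); P=cloud('top',d)
i=im.astype(int)
g=(i[...,1]>i[...,0]+15)&(i[...,1]>i[...,2]+5)&(d>0)
low=g&(P[...,2]<0.03)&(abs(P[...,0]-.6)<.35)&(abs(P[...,1]+.07)<.35)
q=P[low][:,:2]; print(len(q),P[low][:,2].mean())
r=cv2.minAreaRect(q.astype(np.float32)*1000); print('plate',r)
m=bot.trace('handle1','top'); 
for e in m[:2]:
    mk=e['mask']&(d>0); print(e['conf'],mk.sum())
    n,lab,s,c=cv2.connectedComponentsWithStats(mk.astype(np.uint8))
    for k in range(1,n):
        if s[k,4]<15: continue
        p=P[lab==k]; print(k,s[k],np.median(p,0),p.min(0),p.max(0))
m=bot.trace('lever_grip','top')[0]['mask']&(d>0)
p=P[m]; print('lever',len(p),np.median(p,0)); o=p[:,2].argsort(); print(p[o[::max(1,len(o)//15)]])
# top uprights / drum points
dm=(P[...,2]>0.1)&(P[...,2]<.27)&(abs(P[...,1]+.07)<.3)&(P[...,0]>.45)&(P[...,0]<.8)
for y in np.arange(-.3,.12,.02):
    w=dm&(abs(P[...,1]-y)<.01)
    if w.sum()>3: p=P[w]; print(round(y,2),len(p),p[:,0].min(),p[:,0].max(),p[:,2].max(),p[p[:,2].argmax(),0])
E
```

```text
4964 0.01234887994693093
plate ((618.0792236328125, -71.73469543457031), (290.5767517089844, 397.7969970703125), 1.0813946723937988)
0.88 4704
1 [ 294  149   74   68 3708] [ 0.5868 -0.0459  0.1825] [ 0.5009 -0.1462  0.008 ] [0.7122 0.0614 0.2407]
2 [249 159  39  59 996] [0.5802 0.1136 0.1831] [0.5173 0.0816 0.0079] [0.6839 0.1705 0.2222]
lever 475 [ 0.5892 -0.2608  0.229 ]
[[ 0.6485 -0.3563 -0.0039]
 [ 0.5839 -0.2056  0.0492]
 [ 0.5913 -0.2152  0.0886]
 [ 0.6186 -0.2328  0.1212]
 [ 0.6087 -0.2278  0.1279]
 [ 0.5924 -0.2376  0.1551]
 [ 0.5854 -0.252   0.1878]
 [ 0.5946 -0.2544  0.2218]
 [ 0.5901 -0.2443  0.232 ]
 [ 0.5845 -0.2659  0.2458]
 [ 0.5814 -0.2714  0.2643]
 [ 0.5905 -0.2724  0.2764]
 [ 0.5819 -0.2811  0.2867]
 [ 0.5892 -0.2799  0.296 ]
 [ 0.5941 -0.2964  0.2997]
 [ 0.5919 -0.281   0.3032]]
-0.28 21 0.5791505395977685 0.602246389274606 0.2699550658310364 0.5849698167606626
-0.26 91 0.5819008654396126 0.6354006675151932 0.2694131999999559 0.5927945155428591
-0.24 147 0.5846031104459443 0.6383857856262569 0.2376912677568049 0.5890215944938675
-0.22 84 0.5849651194796579 0.635918
[... 719 characters left out ...]
20678435709959
-0.04 311 0.5047172579055089 0.6705030763079871 0.2294557283256615 0.5506168872114637
-0.02 318 0.504340841694579 0.6699690662353612 0.22869721859129893 0.5503283052608657
0.0 318 0.5030304155677288 0.6689406821993654 0.23049843221402966 0.5494751495079747
0.02 316 0.5034847458827282 0.6654643552949442 0.22693141304325593 0.5498051620716956
0.04 331 0.5004398275870282 0.6689286578344152 0.23819693834564393 0.5763109649669155
0.06 130 0.5498845658962039 0.6184926813568479 0.18036053223176876 0.5789514524440257
0.08 287 0.5202679141009109 0.6445644297348717 0.21749861588954203 0.5339821119657204
0.1 305 0.5174786746277166 0.6496910606865615 0.22215000598308077 0.5359739186669663
```

Run:
```python
from h import *
im,d=bot.capture('top'); P=cloud('top',d)
e=bot.trace('handle1','top')[0]['mask']&(d>0)&(P[...,1]>.075)
dark=e&(im.max(2)<70)
import itertools
n,lab,s,c=cv2.connectedComponentsWithStats((dark&(P[...,2]>.06)).astype(np.uint8))
for k in range(1,n):
    if s[k,4]<25: continue
    p=P[lab==k]; z=np.median(p[:,2]); p=p[abs(p[:,2]-z)<.03]
    f=np.polyfit(p[:,1],p[:,0],1)
    print('bar',s[k],'slope',f[0],'xmid',np.median(p[:,0]),'xr',np.percentile(p[:,0],[5,95]),'y',np.percentile(p[:,1],[1,99]),'z',np.percentile(p[:,2],[5,50,95]))
# drum rim
R=(P[...,2]>.2)&(P[...,2]<.26)&(P[...,0]>.48)&(P[...,0]<.7)&(P[...,1]<.07)&(P[...,1]>-.16)
for lo,hi in((.49,.56),(.62,.69)):
    p=P[R&(P[...,0]>lo)&(P[...,0]<hi)]; print('rim',len(p),np.percentile(p,[2,50,98],axis=0)); 
    f=np.polyfit(p[:,1],p[:,0],1); print(f)
print('plate')
i=im.astype(int)
g=(i[...,1]>i[...,0]+15)&(i[...,1]>i[...,2]+5)&(d>0)&(P[...,2]<.03)&(abs(P[...,0]-.6)<.35)&(abs(P[...,1]+.07)<.35)
q=P[g]; print(cv2.boxPoints(cv2.minAreaRect(q[:,:2].astype(np.float32)*1000)))
cr=im[115:255,235:455]; cv2.imwrite('pics/z1.png',cv2.resize(cr,(792,504),interpolation=2)[:,:,::-1])
```

```text
bar [249 159  31   9 206] slope -0.01648972945198164 xmid 0.6393312170501135 xr [0.6333 0.648 ] y [0.0928 0.1685] z [0.1989 0.205  0.2093]
bar [255 173  24   8 144] slope -0.007966746829303662 xmid 0.6300352474705483 xr [0.6239 0.6387] y [0.1053 0.1674] z [0.0927 0.0999 0.1041]
bar [279 178   8  18  64] slope 0.6744476560808258 xmid 0.5837635642765691 xr [0.5638 0.5974] y [0.0824 0.0992] z [0.158  0.1706 0.1769]
bar [252 198  32   9 207] slope -0.016612596373789108 xmid 0.5345345795664651 xr [0.528  0.5426] y [0.0907 0.1661] z [0.2093 0.2151 0.219 ]
bar [258 209  30   9 173] slope -1.273180084133226e-05 xmid 0.5249290465529522 xr [0.5183 0.5334] y [0.0895 0.166 ] z [0.1035 0.1094 0.114 ]
rim 747 [[ 0.5235 -0.1213  0.2005]
 [ 0.5436 -0.0422  0.2146]
 [ 0.5575  0.0415  0.2287]]
[-0.0231  0.5424]
rim 284 [[ 0.6213 -0.1208  0.2018]
 [ 0.6345 -0.0576  0.2151]
 [ 0.6509  0.0434  0.2273]]
[0.0088 0.6356]
plate
[[ 468.9104  124.6945]
 [ 476.927  -273.9739]
 [ 766.7368 -268.1463]
 [ 758.7202  130.5222]]
```

View pics/z1.png

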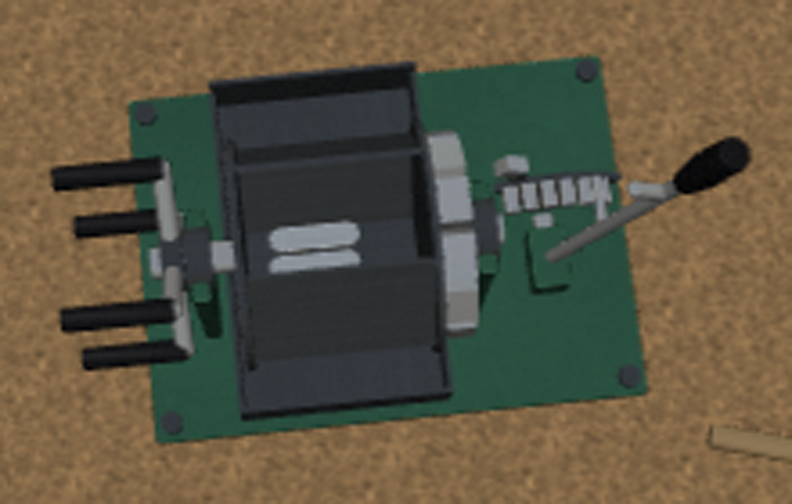

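The zoom shows the open side up, with handles 1 and 2 at the upper pair (115,315) and (110,172). At least two plates are visible inside the drum. The lever is in the outermost notch, about -0.32.

Fit: tumbler origin ≈ (0.585, -0.029), yaw ≈ 1.1°, drum ≈ 0.1.

First I raise the tool and roll it so the fingers close along tumbler x.

{"api": "move_arm", "payload": {
  "increments": [
    {"xyz": [0, 0, -7], "roll": 0.116},
    {"xyz": [0, 0, -7], "roll": 0.116},
    {"xyz": [0, 0, -7], "roll": 0.116},
    {"xyz": [0, 0, -7], "roll": 0.116},
    {"xyz": [0, 0, -7], "roll": 0.116}
  ]
}}

```text
schema error: expected keys xyz, roll, grip
```

{"api": "move_arm", "payload": {
  "increments": [
    {"xyz": [0, 0, -7], "roll": 0.116},
    {"xyz": [0, 0, -7], "roll": 0.116},
    {"xyz": [0, 0, -7], "roll": 0.116},
    {"xyz": [0, 0, -7], "roll": 0.116},
    {"xyz": [0, 0, -7], "roll": 0.116}
  ]
}}

```text
schema error: expected keys xyz, roll, grip
```

{"api": "move_arm", "payload": {
  "increments": [
    {"xyz": [0, 0, -7], "roll": 0.116},
    {"xyz": [-23.8, 17.7, 0]},
    {"xyz": [-23.8, 17.7, 0]},
    {"xyz": [-23.8, 17.7, 0]},
    {"xyz": [-23.8, 17.7, 0]}
  ]
}}

```text
schema error: expected keys xyz, roll, grip
```

{"api": "move_arm", "payload": {
  "increments": [
    {"xyz": [-23.8, 17.7, 0]},
    {"xyz": [-23.8, 17.7, 0]},
    {"xyz": [-23.8, 17.7, 0]},
    {"xyz": [-23.8, 17.7, 0]},
    {"xyz": [-23.8, 17.7, 0]}
  ]
}}

```text
schema error: expected keys xyz, roll, grip
```

{"api": "move_arm", "payload": {
  "increments": [
    {"xyz": [-23.8, 17.7, 0]},
    {"xyz": [-23.8, 17.7, 0]},
    {"xyz": [-23.8, 17.7, 0]},
    {"xyz": [-23.8, 17.7, 0]},
    {"xyz": [-23.8, 17.7, 0]}
  ]
}}

```text
schema error: expected keys xyz, roll, grip
```

{"api": "move_arm", "payload": {
  "increments": [
    {"xyz": [-23.8, 17.7, 0]},
    {"xyz": [-23.8, 17.7, 0]},
    {"xyz": [-23.8, 17.7, 0]},
    {"xyz": [-23.8, 17.7, 0]},
    {"xyz": [0, 0, 0]}
  ]
}}

```text
schema error: expected keys xyz, roll, grip
```

{"api": "move_arm", "payload": {
  "increments": [
    {"xyz": [0, 0, -7], "roll": 0.116, "grip": 100},
    {"xyz": [0, 0, -7], "roll": 0.116, "grip": 100},
    {"xyz": [0, 0, -7], "roll": 0.116, "grip": 100},
    {"xyz": [0, 0, -7], "roll": 0.116, "grip": 100},
    {"xyz": [0, 0, -7], "roll": 0.116, "grip": 100}
  ]
}}

```text
time_s: 1.47
position: [0.1707, 0.6012, 0.2579]
tcp_rot: [[-0.651, 0.759, -0.0], [0.759, 0.651, -0.0], [-0.0, -0.0, -1.0]]
force: [-1.0, 0.0, 0.1]
opening: 0.999
grasp_force: 0.0
```

{"api": "move_arm", "payload": {
  "increments": [
    {"xyz": [0, 0, -7], "roll": 0.116, "grip": 100},
    {"xyz": [0, 0, -7], "roll": 0.116, "grip": 100},
    {"xyz": [0, 0, -7], "roll": 0.116, "grip": 100},
    {"xyz": [0, 0, -7], "roll": 0.116, "grip": 100},
    {"xyz": [0, 0, -7], "roll": 0.116, "grip": 100}
  ]
}}

```text
time_s: 1.88
position: [0.1707, 0.6011, 0.2929]
tcp_rot: [[-0.128, 0.992, -0.0], [0.992, 0.128, -0.0], [-0.0, -0.0, -1.0]]
force: [0.1, -0.3, -1.0]
opening: 0.999
grasp_force: 0.0
```

{"api": "move_arm", "payload": {
  "increments": [
    {"xyz": [0, 0, -7], "roll": 0.116, "grip": 100},
    {"xyz": [-23.8, 17.7, 0], "roll": 0, "grip": 100},
    {"xyz": [-23.8, 17.7, 0], "roll": 0, "grip": 100},
    {"xyz": [-23.8, 17.7, 0], "roll": 0, "grip": 100},
    {"xyz": [-23.8, 17.7, 0], "roll": 0, "grip": 100}
  ]
}}

```text
time_s: 2.3
position: [0.2436, 0.5063, 0.2996]
tcp_rot: [[-0.019, 1.0, 0.0], [1.0, 0.019, 0.0], [0.0, 0.0, -1.0]]
force: [0.1, -0.3, 0.0]
opening: 0.999
grasp_force: 0.0
```

{"api": "move_arm", "payload": {
  "increments": [
    {"xyz": [-23.8, 17.7, 0], "roll": 0, "grip": 100},
    {"xyz": [-23.8, 17.7, 0], "roll": 0, "grip": 100},
    {"xyz": [-23.8, 17.7, 0], "roll": 0, "grip": 100},
    {"xyz": [-23.8, 17.7, 0], "roll": 0, "grip": 100},
    {"xyz": [-23.8, 17.7, 0], "roll": 0, "grip": 100}
  ]
}}

```text
time_s: 2.72
position: [0.3345, 0.3887, 0.2998]
tcp_rot: [[-0.018, 1.0, 0.0], [1.0, 0.018, 0.0], [0.0, 0.0, -1.0]]
force: [0.0, -0.0, -0.6]
opening: 0.999
grasp_force: 0.0
```

{"api": "move_arm", "payload": {
  "increments": [
    {"xyz": [-23.8, 17.7, 0], "roll": 0, "grip": 100},
    {"xyz": [-23.8, 17.7, 0], "roll": 0, "grip": 100},
    {"xyz": [-23.8, 17.7, 0], "roll": 0, "grip": 100},
    {"xyz": [-23.8, 17.7, 0], "roll": 0, "grip": 100},
    {"xyz": [-23.8, 17.7, 0], "roll": 0, "grip": 100}
  ]
}}

```text
time_s: 3.13
position: [0.4252, 0.2713, 0.2997]
tcp_rot: [[-0.018, 1.0, 0.0], [1.0, 0.018, 0.0], [0.0, 0.0, -1.0]]
force: [1.3, 0.9, 0.4]
opening: 1.002
grasp_force: 0.0
```

{"api": "move_arm", "payload": {
  "increments": [
    {"xyz": [-23.8, 17.7, 0], "roll": 0, "grip": 100},
    {"xyz": [-23.8, 17.7, 0], "roll": 0, "grip": 100},
    {"xyz": [-23.8, 17.7, 0], "roll": 0, "grip": 100},
    {"xyz": [-23.8, 17.7, 0], "roll": 0, "grip": 100},
    {"xyz": [-23.8, 17.7, 0], "roll": 0, "grip": 100}
  ]
}}

```text
time_s: 3.55
position: [0.5159, 0.1538, 0.2997]
tcp_rot: [[-0.018, 1.0, 0.0], [1.0, 0.018, 0.0], [0.0, 0.0, -1.0]]
force: [-0.2, -0.2, 0.1]
opening: 1.003
grasp_force: 0.0
```

{"api": "move_arm", "payload": {
  "increments": [
    {"xyz": [-12, 9, 0], "roll": 0, "grip": 100},
    {"xyz": [0, 0, 0], "roll": 0, "grip": 100}
  ]
}}

```text
time_s: 3.72
position: [0.5265, 0.1409, 0.2995]
tcp_rot: [[-0.014, 1.0, 0.001], [1.0, 0.014, -0.001], [-0.001, 0.001, -1.0]]
force: [1.6, -0.2, 0.3]
opening: 1.0
grasp_force: 0.0
```

Run:
```python
from h import *
st()
im,d=snap('wrist','w1.png'); P=cloud('wrist',d)
dark=(d>0)&(im.max(2)<80)&(P[...,2]>.08)&(P[...,2]<.25)&(P[...,1]>.1)&(P[...,1]<.18)
n,lab,s,c=cv2.connectedComponentsWithStats(dark.astype(np.uint8))
for k in range(1,n):
    if s[k,4]<80: continue
    p=P[lab==k]
    print(s[k],np.median(p,0),np.percentile(p,[2,98],axis=0).ravel(),np.polyfit(p[:,1],p[:,0],1)[0])
```

```text
3.7167 [0.5265 0.1409 0.2995] 
 [[-0.0142  0.9999  0.0014]
 [ 0.9999  0.0142 -0.0006]
 [-0.0007  0.0014 -1.    ]] [ 1.613  -0.1977  0.326 ] 0.9997035850536747 0.0
[ 407  146   21   67 1060] [0.6285 0.138  0.0987] [0.622  0.1021 0.092  0.6379 0.1722 0.101 ] -0.016445280758067303
[ 313  148   33  111 2749] [0.5318 0.1403 0.2129] [0.5175 0.1015 0.1049 0.543  0.1705 0.2161] -0.018998423922700302
[ 448  163   33   92 2081] [0.6373 0.139  0.2041] [0.6318 0.1013 0.1945 0.6473 0.1725 0.2065] -0.016192130429484208
[359 220  46  16 302] [0.5785 0.1016 0.1574] [0.5626 0.1008 0.1341 0.6037 0.1024 0.1686] 21.983778558330318
```

View pics/w1.png

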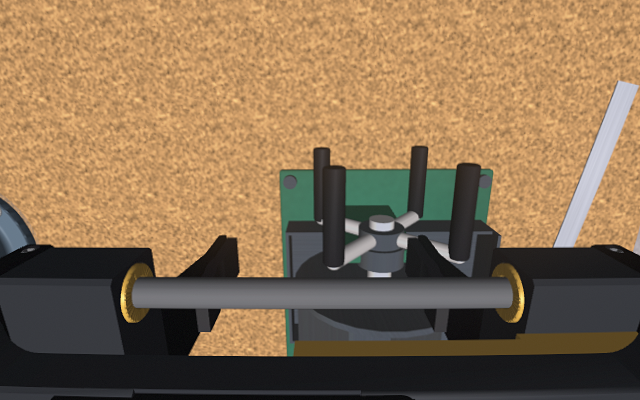

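The wrist view shows the four handle bars, with handle 1 at (334,215) and handle 2 at (465,210). Handle 1's centre is at about (0.5335, z 0.207). I descend and close.

{"api": "move_arm", "payload": {
  "increments": [
    {"xyz": [-5, 3.5, 10], "roll": 0, "grip": 100},
    {"xyz": [-5, 3.5, 25], "roll": 0, "grip": 100},
    {"xyz": [0, 0, 30], "roll": 0, "grip": 100},
    {"xyz": [0, 0, 30], "roll": 0, "grip": 100},
    {"xyz": [0, 0, 16], "roll": 0, "grip": 100}
  ]
}}

```text
time_s: 4.18
position: [0.5281, 0.1345, 0.185]
tcp_rot: [[-0.02, 1.0, -0.006], [1.0, 0.02, 0.0], [0.0, -0.006, -1.0]]
force: [-0.3, -0.5, -0.7]
opening: 0.997
grasp_force: 0.0
```

{"api": "move_arm", "payload": {
  "increments": [
    {"xyz": [0, 0, 0], "roll": 0, "grip": 0},
    {"xyz": [0, 0, 0], "roll": 0, "grip": 0},
    {"xyz": [0, 0, 0], "roll": 0, "grip": 0},
    {"xyz": [0, 0, 0], "roll": 0, "grip": 0},
    {"xyz": [0, 0, 0], "roll": 0, "grip": 0}
  ]
}}

```text
time_s: 4.6
position: [0.5324, 0.1338, 0.1901]
tcp_rot: [[-0.019, 1.0, 0.003], [1.0, 0.019, 0.0], [0.0, 0.003, -1.0]]
force: [0.1, 0.2, 0.0]
opening: 0.705
grasp_force: 0.0
```

{"api": "move_arm", "payload": {
  "increments": [
    {"xyz": [0, 0, 0], "roll": 0, "grip": 0},
    {"xyz": [0, 0, 0], "roll": 0, "grip": 0},
    {"xyz": [0, 0, 0], "roll": 0, "grip": 0},
    {"xyz": [0, 0, 0], "roll": 0, "grip": 0},
    {"xyz": [0, 0, 0], "roll": 0, "grip": 0}
  ]
}}

```text
time_s: 5.02
position: [0.5316, 0.1333, 0.1886]
tcp_rot: [[-0.018, 1.0, 0.0], [1.0, 0.018, 0.0], [0.0, 0.0, -1.0]]
force: [-0.3, 0.5, -0.6]
opening: 0.325
grasp_force: 0.0
```

{"api": "move_arm", "payload": {
  "increments": [
    {"xyz": [0, 0, 0], "roll": 0, "grip": 0},
    {"xyz": [0, 0, 0], "roll": 0, "grip": 0},
    {"xyz": [0, 0, 0], "roll": 0, "grip": 0},
    {"xyz": [0, 0, 0], "roll": 0, "grip": 0},
    {"xyz": [0, 0, 0], "roll": 0, "grip": 0}
  ]
}}

```text
time_s: 5.43
position: [0.5363, 0.1334, 0.189]
tcp_rot: [[-0.017, 1.0, 0.01], [1.0, 0.017, 0.001], [0.0, 0.01, -1.0]]
force: [8.6, 0.5, -5.5]
opening: 0.193
grasp_force: 30.0
```

```bash
python3 -c "
import numpy as np
t=np.linspace(-.70,.95,21)
for a in np.c_[75*np.diff(np.sin(t)),-75*np.diff(np.cos(t))].round(1): print(*a,end=' | ')
print()
t=np.linspace(-.65,.80,21)
for a in np.c_[75*np.diff(np.sin(t)),-75*np.diff(np.cos(t))].round(1): print(*a,end=' | ')"
```

```text
4.9 -3.8 | 5.2 -3.4 | 5.4 -2.9 | 5.7 -2.5 | 5.9 -2.0 | 6.0 -1.5 | 6.1 -1.0 | 6.2 -0.5 | 6.2 0.0 | 6.2 0.5 | 6.1 1.0 | 6.0 1.5 | 5.8 2.0 | 5.7 2.5 | 5.4 2.9 | 5.2 3.4 | 4.9 3.8 | 4.6 4.2 | 4.2 4.5 | 3.8 4.9 | 
4.4 -3.1 | 4.7 -2.8 | 4.8 -2.5 | 5.0 -2.1 | 5.2 -1.7 | 5.3 -1.4 | 5.3 -1.0 | 5.4 -0.6 | 5.4 -0.2 | 5.4 0.2 | 5.4 0.6 | 5.3 1.0 | 5.3 1.4 | 5.1 1.8 | 5.0 2.1 | 4.8 2.5 | 4.6 2.8 | 4.4 3.2 | 4.2 3.5 | 3.9 3.8 |
```

{"api": "move_arm", "payload": {
  "increments": [
    {"xyz": [0, 4.9, -3.8], "roll": 0, "grip": 0},
    {"xyz": [0, 5.2, -3.4], "roll": 0, "grip": 0},
    {"xyz": [0, 5.4, -2.9], "roll": 0, "grip": 0},
    {"xyz": [0, 5.7, -2.5], "roll": 0, "grip": 0},
    {"xyz": [0, 5.9, -2.0], "roll": 0, "grip": 0}
  ]
}}

```text
time_s: 5.85
position: [0.5525, 0.1337, 0.2014]
tcp_rot: [[-0.018, 1.0, -0.016], [1.0, 0.018, -0.001], [-0.001, -0.016, -1.0]]
force: [-11.9, -1.0, -2.6]
opening: 0.197
grasp_force: 30.0
```

{"api": "move_arm", "payload": {
  "increments": [
    {"xyz": [0, 6.0, -1.5], "roll": 0, "grip": 0},
    {"xyz": [0, 6.1, -1.0], "roll": 0, "grip": 0},
    {"xyz": [0, 6.2, -0.5], "roll": 0, "grip": 0},
    {"xyz": [0, 6.2, 0], "roll": 0, "grip": 0},
    {"xyz": [0, 6.2, 0.5], "roll": 0, "grip": 0}
  ]
}}

```text
time_s: 6.27
position: [0.5835, 0.1341, 0.2078]
tcp_rot: [[-0.019, 1.0, -0.013], [1.0, 0.019, -0.002], [-0.002, -0.013, -1.0]]
force: [-13.6, -1.4, 7.0]
opening: 0.193
grasp_force: 30.0
```

{"api": "move_arm", "payload": {
  "increments": [
    {"xyz": [0, 6.1, 1.2], "roll": 0, "grip": 0},
    {"xyz": [0, 6.0, 1.7], "roll": 0, "grip": 0},
    {"xyz": [0, 5.8, 2.2], "roll": 0, "grip": 0},
    {"xyz": [0, 5.7, 2.6], "roll": 0, "grip": 0},
    {"xyz": [0, 5.4, 3.0], "roll": 0, "grip": 0}
  ]
}}

```text
time_s: 6.68
position: [0.6147, 0.1347, 0.1976]
tcp_rot: [[-0.019, 1.0, -0.008], [1.0, 0.019, -0.001], [-0.001, -0.008, -1.0]]
force: [-11.8, -1.4, 6.1]
opening: 0.193
grasp_force: 30.0
```

{"api": "move_arm", "payload": {
  "increments": [
    {"xyz": [0, 5.2, 3.4], "roll": 0, "grip": 0},
    {"xyz": [0, 4.9, 3.8], "roll": 0, "grip": 0},
    {"xyz": [0, 4.6, 4.2], "roll": 0, "grip": 0},
    {"xyz": [0, 4.2, 4.5], "roll": 0, "grip": 0},
    {"xyz": [0, 3.8, 4.9], "roll": 0, "grip": 0}
  ]
}}

```text
time_s: 7.1
position: [0.6386, 0.1351, 0.1772]
tcp_rot: [[-0.019, 1.0, -0.005], [1.0, 0.019, -0.001], [-0.001, -0.005, -1.0]]
force: [-9.5, -1.8, 7.6]
opening: 0.188
grasp_force: 29.3
```

{"api": "move_arm", "payload": {
  "increments": [
    {"xyz": [0, 0, 0], "roll": 0, "grip": 0},
    {"xyz": [0, 0, 0], "roll": 0, "grip": 0}
  ]
}}

```text
time_s: 7.27
position: [0.6395, 0.1352, 0.1761]
tcp_rot: [[-0.019, 1.0, -0.003], [1.0, 0.019, -0.001], [-0.001, -0.003, -1.0]]
force: [-6.4, -0.8, 0.8]
opening: 0.191
grasp_force: 29.7
```

{"api": "move_arm", "payload": {
  "increments": [
    {"xyz": [0, 0, 0], "roll": 0, "grip": 100},
    {"xyz": [0, 0, 0], "roll": 0, "grip": 100},
    {"xyz": [0, 0, 0], "roll": 0, "grip": 100},
    {"xyz": [0, 0, 0], "roll": 0, "grip": 100},
    {"xyz": [0, 0, 0], "roll": 0, "grip": 100}
  ]
}}

```text
time_s: 7.68
position: [0.6422, 0.1355, 0.1751]
tcp_rot: [[-0.018, 1.0, 0.003], [1.0, 0.018, 0.0], [0.0, 0.003, -1.0]]
force: [-0.4, -0.1, -0.4]
opening: 0.482
grasp_force: 0.0
```

{"api": "move_arm", "payload": {
  "increments": [
    {"xyz": [0, 0, -20], "roll": 0, "grip": 100},
    {"xyz": [0, 0, -30], "roll": 0, "grip": 100},
    {"xyz": [0, 0, -30], "roll": 0, "grip": 100},
    {"xyz": [0, 0, -30], "roll": 0, "grip": 100},
    {"xyz": [0, -25, -10], "roll": 0, "grip": 100}
  ]
}}

```text
time_s: 8.1
position: [0.6229, 0.1347, 0.2997]
tcp_rot: [[-0.017, 1.0, 0.016], [1.0, 0.017, 0.001], [0.0, 0.016, -1.0]]
force: [2.1, -0.4, 1.5]
opening: 0.868
grasp_force: 0.0
```

{"api": "move_arm", "payload": {
  "increments": [
    {"xyz": [0, -25, 0], "roll": 0, "grip": 100},
    {"xyz": [0, -25, 0], "roll": 0, "grip": 100},
    {"xyz": [0, -25, 0], "roll": 0, "grip": 100},
    {"xyz": [0, -10, 0], "roll": 0, "grip": 100},
    {"xyz": [0, 0, 0], "roll": 0, "grip": 100}
  ]
}}

```text
time_s: 8.52
position: [0.5293, 0.1336, 0.2947]
tcp_rot: [[-0.019, 1.0, -0.0], [1.0, 0.019, 0.0], [0.0, -0.0, -1.0]]
force: [-0.6, 0.7, -0.2]
opening: 0.999
grasp_force: 0.0
```

```bash
cat >> h.py <<'E'
def bars():
    st(); im,d=bot.capture('wrist'); P=cloud('wrist',d)
    dark=(d>0)&(im.max(2)<80)&(P[...,2]>.08)&(P[...,2]<.25)&(P[...,1]>.12)&(P[...,1]<.18)
    n,lab,s,c=cv2.connectedComponentsWithStats(dark.astype(np.uint8))
    for k in range(1,n):
        if s[k,4]<80: continue
        p=P[lab==k]; print(s[k],np.median(p,0),np.percentile(p,[2,98],axis=0).ravel())
    return im
E
python3 - <<'E'
from h import *
im=bars(); cv2.imwrite('pics/w2.png',im[:,:,::-1])
a,_=snap('side','s2.png'); cv2.imwrite('pics/s2z.png',cv2.resize(a[150:330,180:440],None,fx=3,fy=3)[:,:,::-1])
E
```

```text
8.5167 [0.5293 0.1336 0.2947] 
 [[-0.0185  0.9998 -0.0003]
 [ 0.9998  0.0185  0.0001]
 [ 0.0001 -0.0003 -1.    ]] [-0.6476  0.6636 -0.2283] 0.998973029572303 0.0
[ 314  141   26   84 1824] [0.5353 0.1491 0.2115] [0.5252 0.1211 0.1033 0.5446 0.1686 0.2142]
[412 141  20  49 779] [0.6362 0.1461 0.1017] [0.6296 0.1212 0.0967 0.6456 0.1701 0.1041]
[ 449  157   32   68 1584] [0.6394 0.1464 0.2074] [0.6336 0.1212 0.1995 0.6493 0.1701 0.21  ]
```

View pics/s2z.png

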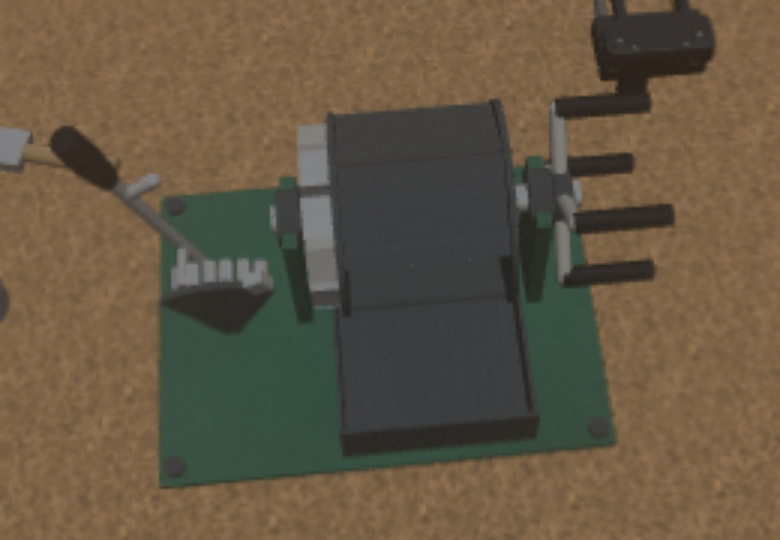

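The open side now faces the far side (drum about 1.63), with no plates out yet. Handle 4 is up at the tool. I grip it next.

{"api": "move_arm", "payload": {
  "increments": [
    {"xyz": [0, 5, 10], "roll": 0, "grip": 100},
    {"xyz": [0, 0, 25], "roll": 0, "grip": 100},
    {"xyz": [0, 0, 30], "roll": 0, "grip": 60},
    {"xyz": [0, 0, 30], "roll": 0, "grip": 60},
    {"xyz": [0, 0, 14], "roll": 0, "grip": 60}
  ]
}}

```text
time_s: 9.03
position: [0.5356, 0.1331, 0.1805]
tcp_rot: [[-0.017, 1.0, -0.005], [1.0, 0.017, -0.0], [-0.0, -0.005, -1.0]]
force: [-0.2, 0.0, -0.6]
opening: 0.855
grasp_force: 0.0
```

{"api": "move_arm", "payload": {
  "increments": [
    {"xyz": [0, 0, 0], "roll": 0, "grip": 0},
    {"xyz": [0, 0, 0], "roll": 0, "grip": 0},
    {"xyz": [0, 0, 0], "roll": 0, "grip": 0},
    {"xyz": [0, 0, 0], "roll": 0, "grip": 0},
    {"xyz": [0, 0, 0], "roll": 0, "grip": 0}
  ]
}}

```text
time_s: 9.45
position: [0.5373, 0.1335, 0.1864]
tcp_rot: [[-0.018, 1.0, 0.003], [1.0, 0.018, 0.0], [0.0, 0.003, -1.0]]
force: [-0.3, -0.5, 0.5]
opening: 0.476
grasp_force: 0.0
```

{"api": "move_arm", "payload": {
  "increments": [
    {"xyz": [0, 0, 0], "roll": 0, "grip": 0},
    {"xyz": [0, 0, 0], "roll": 0, "grip": 0},
    {"xyz": [0, 0, 0], "roll": 0, "grip": 0},
    {"xyz": [0, 0, 0], "roll": 0, "grip": 0},
    {"xyz": [0, 0, 0], "roll": 0, "grip": 0}
  ]
}}

```text
time_s: 9.87
position: [0.5335, 0.1335, 0.1853]
tcp_rot: [[-0.018, 1.0, -0.005], [1.0, 0.018, -0.0], [-0.0, -0.005, -1.0]]
force: [-6.3, -0.8, 5.1]
opening: 0.198
grasp_force: 30.0
```

{"api": "move_arm", "payload": {
  "increments": [
    {"xyz": [0, 2, -1.5], "roll": 0, "grip": 0},
    {"xyz": [0, 4.4, -3.1], "roll": 0, "grip": 0},
    {"xyz": [0, 4.7, -2.8], "roll": 0, "grip": 0},
    {"xyz": [0, 4.8, -2.5], "roll": 0, "grip": 0},
    {"xyz": [0, 5.0, -2.1], "roll": 0, "grip": 0}
  ]
}}

```text
time_s: 10.28
position: [0.5436, 0.1337, 0.1944]
tcp_rot: [[-0.019, 0.999, -0.032], [1.0, 0.019, -0.002], [-0.001, -0.032, -0.999]]
force: [-22.8, -0.8, 12.1]
opening: 0.196
grasp_force: 30.1
```

{"api": "move_arm", "payload": {
  "increments": [
    {"xyz": [0, 5.2, -1.7], "roll": 0, "grip": 0},
    {"xyz": [0, 5.3, -1.4], "roll": 0, "grip": 0},
    {"xyz": [0, 5.3, -1.0], "roll": 0, "grip": 0},
    {"xyz": [0, 5.4, -0.6], "roll": 0, "grip": 0},
    {"xyz": [0, 5.4, -0.2], "roll": 0, "grip": 0}
  ]
}}

```text
time_s: 10.7
position: [0.5757, 0.1342, 0.2026]
tcp_rot: [[-0.019, 1.0, -0.017], [1.0, 0.019, -0.001], [-0.001, -0.017, -1.0]]
force: [-12.9, -1.2, 10.2]
opening: 0.188
grasp_force: 29.6
```

{"api": "move_arm", "payload": {
  "increments": [
    {"xyz": [0, 5.4, 0.2], "roll": 0, "grip": 0},
    {"xyz": [0, 5.4, 0.6], "roll": 0, "grip": 0},
    {"xyz": [0, 5.3, 1.0], "roll": 0, "grip": 0},
    {"xyz": [0, 5.3, 1.4], "roll": 0, "grip": 0},
    {"xyz": [0, 5.1, 1.8], "roll": 0, "grip": 0}
  ]
}}

```text
time_s: 11.12
position: [0.6045, 0.1348, 0.1969]
tcp_rot: [[-0.019, 1.0, -0.013], [1.0, 0.019, -0.001], [-0.001, -0.013, -1.0]]
force: [-10.5, -1.3, 6.0]
opening: 0.188
grasp_force: 29.4
```

{"api": "move_arm", "payload": {
  "increments": [
    {"xyz": [0, 5.0, 2.1], "roll": 0, "grip": 0},
    {"xyz": [0, 4.8, 2.5], "roll": 0, "grip": 0},
    {"xyz": [0, 4.6, 2.8], "roll": 0, "grip": 0},
    {"xyz": [0, 4.4, 3.2], "roll": 0, "grip": 0},
    {"xyz": [0, 4.2, 3.5], "roll": 0, "grip": 0}
  ]
}}

```text
time_s: 11.53
position: [0.6281, 0.1352, 0.1823]
tcp_rot: [[-0.019, 1.0, -0.012], [1.0, 0.019, -0.001], [-0.001, -0.012, -1.0]]
force: [-9.1, -0.7, 6.2]
opening: 0.181
grasp_force: 29.5
```

{"api": "move_arm", "payload": {
  "increments": [
    {"xyz": [0, 3.9, 3.8], "roll": 0, "grip": 0},
    {"xyz": [0, 0, 0], "roll": 0, "grip": 0},
    {"xyz": [0, 0, 0], "roll": 0, "grip": 0},
    {"xyz": [0, 0, 0], "roll": 0, "grip": 0}
  ]
}}

```text
time_s: 11.87
position: [0.633, 0.1353, 0.1778]
tcp_rot: [[-0.018, 1.0, -0.009], [1.0, 0.018, -0.001], [-0.0, -0.009, -1.0]]
force: [-5.1, -0.5, 0.5]
opening: 0.174
grasp_force: 30.3
```

Run:
```python
from h import *
bars()
im,d=bot.capture('top'); P=cloud('top',d)
cv2.imwrite('pics/t2z.png',cv2.resize(im[115:255,235:455],(792,504),interpolation=2)[:,:,::-1])
for r in bot.spot_in('blank1_mid','top'): print(r['conf'],cam2w('top',r['at']))
a,_=snap('side','s3.png')
for r in bot.spot_in('blank1_mid','side'): print(r['conf'],cam2w('side',r['at']))
```

```text
11.8667 [0.633  0.1353 0.1778] 
 [[-0.0184  0.9998 -0.0095]
 [ 0.9998  0.0184 -0.0005]
 [-0.0003 -0.0095 -1.    ]] [-5.1414 -0.5408  0.4916] 0.1735632211273735 30.26200532913208
[ 177  158   32   68 1659] [0.5389 0.1454 0.0996] [0.5288 0.1211 0.0918 0.545  0.1686 0.1018]
[ 278  160   88  117 5714] [0.6355 0.1523 0.2108] [0.6177 0.1424 0.1038 0.6498 0.1707 0.2166]
[  58  195   60   81 3646] [0.5328 0.1534 0.2046] [0.5232 0.1346 0.1948 0.537  0.1686 0.2075]
[583 245  39  31 341] [0.713  0.169  0.2486] [0.712  0.1632 0.2464 0.7188 0.1733 0.2499]
[ 50 246  12  30 132] [0.5548 0.1641 0.2491] [0.5534 0.1599 0.2476 0.5558 0.1688 0.2499]
[ 65 307  17  47 197] [0.5553 0.1407 0.2492] [0.5543 0.1317 0.2481 0.5562 0.1485 0.25  ]
[563 307  22  47 393] [0.7132 0.1439 0.2485] [0.7123 0.1352 0.2467 0.7142 0.1523 0.2499]
[ 281  309   83   32 1695] [0.6348 0.1294 0.2261] [0.6218 0.1205 0.2112 0.6468 0.147  0.2484]
0.56 [ 0.6441 -0.0671  0.015 ]
```

View pics/t2z.png

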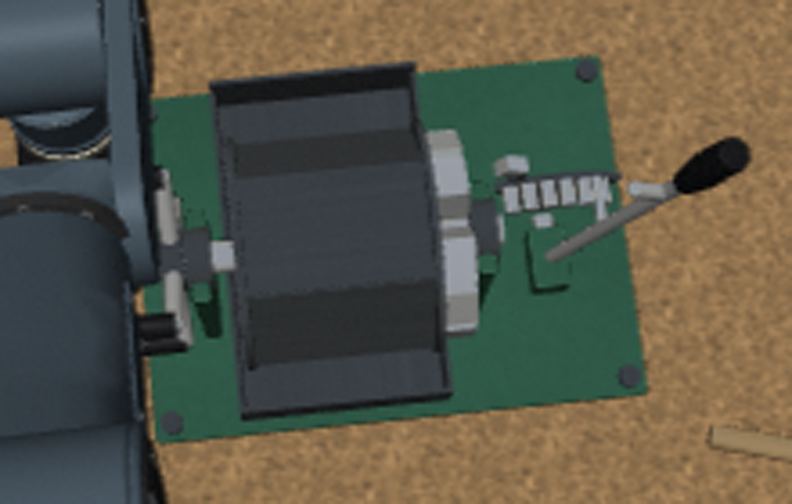

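The top view shows the drum closed side up with the open side down; the pan is hidden under it. The bars put the drum at about 3.1. I nudge it forward a little, release, retreat and measure again.

{"api": "move_arm", "payload": {
  "increments": [
    {"xyz": [0, 3, 3], "roll": 0, "grip": 0},
    {"xyz": [0, 0, 0], "roll": 0, "grip": 0},
    {"xyz": [0, 0, 0], "roll": 0, "grip": 0},
    {"xyz": [0, 0, 0], "roll": 0, "grip": 0}
  ]
}}

```text
time_s: 12.45
position: [0.6355, 0.1354, 0.1751]
tcp_rot: [[-0.019, 1.0, -0.01], [1.0, 0.019, -0.001], [-0.0, -0.01, -1.0]]
force: [-5.9, -0.5, 1.8]
opening: 0.179
grasp_force: 30.5
```

{"api": "move_arm", "payload": {
  "increments": [
    {"xyz": [0, 0, 0], "roll": 0, "grip": 100},
    {"xyz": [0, 0, 0], "roll": 0, "grip": 100},
    {"xyz": [0, 0, 0], "roll": 0, "grip": 100},
    {"xyz": [0, 0, 0], "roll": 0, "grip": 100},
    {"xyz": [0, 0, 0], "roll": 0, "grip": 100}
  ]
}}

```text
time_s: 12.87
position: [0.6408, 0.1353, 0.1765]
tcp_rot: [[-0.018, 1.0, 0.002], [1.0, 0.018, 0.0], [0.0, 0.002, -1.0]]
force: [1.2, 0.8, -0.7]
opening: 0.472
grasp_force: 0.0
```

{"api": "move_arm", "payload": {
  "increments": [
    {"xyz": [0, 0, 0], "roll": 0, "grip": 100},
    {"xyz": [0, 0, -20], "roll": 0, "grip": 100},
    {"xyz": [0, 0, -30], "roll": 0, "grip": 100},
    {"xyz": [0, 0, -35], "roll": 0, "grip": 100},
    {"xyz": [0, 0, -30], "roll": 0, "grip": 100}
  ]
}}

```text
time_s: 13.28
position: [0.6403, 0.1354, 0.2929]
tcp_rot: [[-0.018, 1.0, 0.001], [1.0, 0.018, 0.0], [0.0, 0.001, -1.0]]
force: [1.2, 0.2, -0.0]
opening: 0.851
grasp_force: 0.0
```

{"api": "move_arm", "payload": {
  "increments": [
    {"xyz": [30, -25, -5], "roll": 0, "grip": 100},
    {"xyz": [30, -25, 0], "roll": 0, "grip": 100},
    {"xyz": [0, 0, 0], "roll": 0, "grip": 100},
    {"xyz": [0, 0, 0], "roll": 0, "grip": 100}
  ]
}}

```text
time_s: 13.62
position: [0.5877, 0.196, 0.2969]
tcp_rot: [[-0.021, 1.0, 0.001], [1.0, 0.021, 0.0], [0.0, 0.001, -1.0]]
force: [-0.5, -0.9, 0.7]
opening: 0.993
grasp_force: 0.0
```

Run:
```python
from h import *
bars()
a,d=bot.capture('side'); P=cloud('side',d)
for r in bot.spot_in('blank1_mid','side'): print(r['conf'],cam2w('side',r['at']))
for r in bot.trace('blank1_mid','side'): print(r['conf'],np.argwhere(r['mask']).mean(0),r['mask'].sum())
cv2.imwrite('pics/s4z.png',cv2.resize(a[170:310,230:410],(792,616))[:590,:,::-1])
```

```text
13.6167 [0.5877 0.196  0.2969] 
 [[-0.0211  0.9998  0.0009]
 [ 0.9998  0.0211  0.    ]
 [ 0.      0.0009 -1.    ]] [-0.4564 -0.9492  0.7426] 0.993066908777633 0.0
[263 196  17  44 654] [0.5355 0.1454 0.1018] [0.5272 0.1208 0.0948 0.5428 0.1678 0.1041]
[ 358  197   34   80 1647] [0.6368 0.1528 0.2068] [0.6284 0.1233 0.0999 0.6469 0.1698 0.2128]
[ 238  229   25   48 1007] [0.5332 0.1523 0.2075] [0.5242 0.1322 0.1981 0.5405 0.1679 0.21  ]
```

View pics/s4z.png

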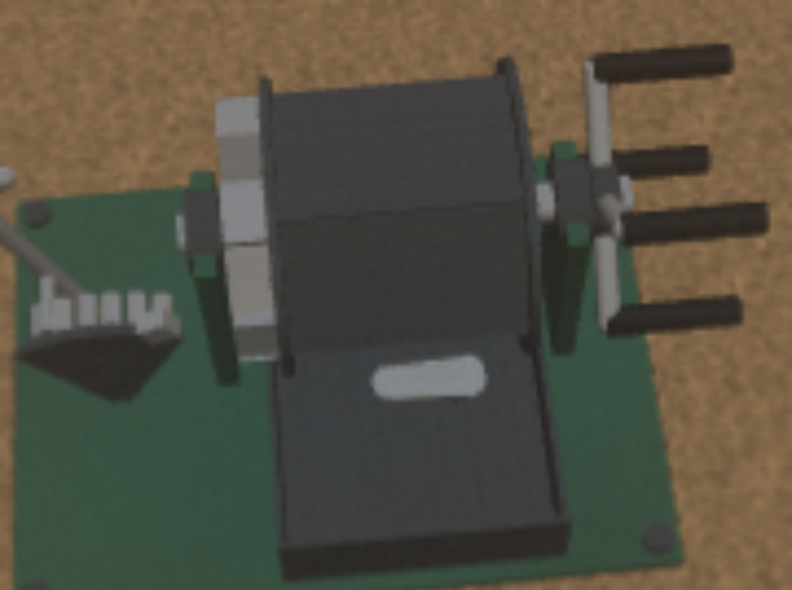

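The side view shows one plate in the pan's far part at (430,377) of the zoom; the other two should be under the drum. The drum is at about 3.115, well within tolerance. I go over to the lever, high.

{"api": "move_arm", "payload": {
  "increments": [
    {"xyz": [0, 0, -30], "roll": 0, "grip": 100},
    {"xyz": [-25, 0, -30], "roll": 0, "grip": 100},
    {"xyz": [-32, 0, -20], "roll": 0, "grip": 100},
    {"xyz": [-32, -1, 0], "roll": 0, "grip": 100},
    {"xyz": [-32, -1, 0], "roll": 0, "grip": 100}
  ]
}}

```text
time_s: 14.23
position: [0.5906, 0.0712, 0.3779]
tcp_rot: [[-0.017, 1.0, 0.004], [1.0, 0.017, -0.001], [-0.001, 0.004, -1.0]]
force: [0.9, 0.6, 1.1]
opening: 1.0
grasp_force: 0.0
```

{"api": "move_arm", "payload": {
  "increments": [
    {"xyz": [-32, -1, 0], "roll": 0, "grip": 100},
    {"xyz": [-32, -1, 0], "roll": 0, "grip": 100},
    {"xyz": [-32, -1, 0], "roll": 0, "grip": 100},
    {"xyz": [-32, -1, 0], "roll": 0, "grip": 100},
    {"xyz": [-32, -1, 0], "roll": 0, "grip": 100}
  ]
}}

```text
time_s: 14.65
position: [0.587, -0.0895, 0.3758]
tcp_rot: [[-0.016, 1.0, -0.0], [1.0, 0.016, -0.0], [-0.0, -0.0, -1.0]]
force: [-0.0, 0.8, 0.6]
opening: 1.003
grasp_force: 0.0
```

{"api": "move_arm", "payload": {
  "increments": [
    {"xyz": [-32, 0, 0], "roll": 0, "grip": 100},
    {"xyz": [-32, 0, 0], "roll": 0, "grip": 100},
    {"xyz": [-32, 0, 0], "roll": 0, "grip": 100},
    {"xyz": [-32, 0, 0], "roll": 0, "grip": 100},
    {"xyz": [-32, 0, 0], "roll": 0, "grip": 100}
  ]
}}

```text
time_s: 15.07
position: [0.5895, -0.2497, 0.3757]
tcp_rot: [[-0.016, 1.0, -0.0], [1.0, 0.016, 0.0], [0.0, -0.0, -1.0]]
force: [0.4, 0.8, -1.2]
opening: 1.007
grasp_force: 0.0
```

{"api": "move_arm", "payload": {
  "increments": [
    {"xyz": [-32, 0, 0], "roll": 0, "grip": 100},
    {"xyz": [0, 0, 0], "roll": 0, "grip": 100},
    {"xyz": [0, 0, 0], "roll": 0, "grip": 100},
    {"xyz": [0, 0, 0], "roll": 0, "grip": 100}
  ]
}}

```text
time_s: 15.4
position: [0.59, -0.2793, 0.3754]
tcp_rot: [[-0.016, 1.0, -0.001], [1.0, 0.016, 0.001], [0.001, -0.001, -1.0]]
force: [-0.3, 0.5, 0.4]
opening: 1.0
grasp_force: 0.0
```

Run:
```python
from h import *
st(); im,d=snap('wrist','w3.png'); P=cloud('wrist',d)
for r in bot.spot_in('lever_grip','wrist'): print(r['conf'],cam2w('wrist',r['at']))
k=(d>0)&(im.max(2)<80)&(P[...,2]>.15)&(abs(P[...,0]-.59)<.035)&(P[...,1]<-.2)&(P[...,1]>-.34)&(P[...,2]<.33)
p=P[k]; print(len(p))
for z in np.arange(.2,.31,.015):
    w=p[abs(p[:,2]-z)<.0075]
    if len(w)>3: print(z.round(3),len(w),np.median(w,0),np.percentile(w[:,0],[3,97]),np.percentile(w[:,1],[3,97]))
```

```text
15.4 [ 0.59   -0.2793  0.3754] 
 [[-0.0163  0.9999 -0.0009]
 [ 0.9999  0.0163  0.0012]
 [ 0.0012 -0.0009 -1.    ]] [-0.3428  0.4897  0.4325] 1.0001601334268457 0.0
0.91 [ 0.594  -0.2728  0.2702]
0.27 [ 0.6086 -0.1703  0.0118]
1694
0.245 113 [ 0.5933 -0.2637  0.246 ] [0.5848 0.6009] [-0.2675 -0.2618]
0.26 199 [ 0.5925 -0.2669  0.2615] [0.5826 0.604 ] [-0.2744 -0.2642]
0.275 334 [ 0.5925 -0.2718  0.2753] [0.5817 0.6038] [-0.2789 -0.2676]
0.29 514 [ 0.5932 -0.2785  0.2929] [0.5824 0.6039] [-0.2991 -0.2732]
0.305 533 [ 0.5927 -0.2863  0.2997] [0.5831 0.6024] [-0.2946 -0.2787]
```

View pics/w3.png

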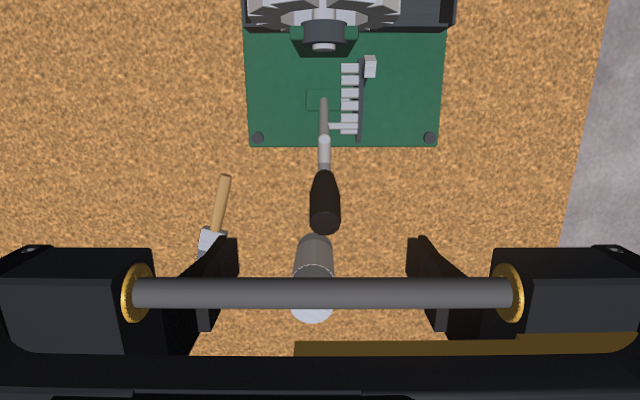

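The wrist view shows the lever grip at (325,205), with the can at (313,275) and the brush at (215,215), both well clear below. The grip centre is about (0.593, -0.281, 0.267). I descend and grip it.

{"api": "move_arm", "payload": {
  "increments": [
    {"xyz": [-1, 3, 20], "roll": 0, "grip": 100},
    {"xyz": [-1, 0, 35], "roll": 0, "grip": 70},
    {"xyz": [0, 0, 35], "roll": 0, "grip": 70},
    {"xyz": [0, 0, 25], "roll": 0, "grip": 70},
    {"xyz": [0, 0, 9], "roll": 0, "grip": 70}
  ]
}}

```text
time_s: 15.92
position: [0.5914, -0.2775, 0.2477]
tcp_rot: [[-0.02, 1.0, -0.007], [1.0, 0.02, 0.005], [0.005, -0.007, -1.0]]
force: [-0.6, 0.3, -1.1]
opening: 0.782
grasp_force: 0.0
```

{"api": "move_arm", "payload": {
  "increments": [
    {"xyz": [0, 0, 0], "roll": 0, "grip": 0},
    {"xyz": [0, 0, 0], "roll": 0, "grip": 0},
    {"xyz": [0, 0, 0], "roll": 0, "grip": 0},
    {"xyz": [0, 0, 0], "roll": 0, "grip": 0},
    {"xyz": [0, 0, 0], "roll": 0, "grip": 0}
  ]
}}

```text
time_s: 16.33
position: [0.5943, -0.281, 0.2543]
tcp_rot: [[-0.018, 1.0, 0.003], [1.0, 0.018, -0.002], [-0.002, 0.003, -1.0]]
force: [-0.6, -0.3, 1.4]
opening: 0.411
grasp_force: 0.0
```

{"api": "move_arm", "payload": {
  "increments": [
    {"xyz": [0, 0, 0], "roll": 0, "grip": 0},
    {"xyz": [0, 0, 0], "roll": 0, "grip": 0},
    {"xyz": [0, 0, 0], "roll": 0, "grip": 0},
    {"xyz": [0, 0, 0], "roll": 0, "grip": 0},
    {"xyz": [0, 0, 0], "roll": 0, "grip": 0}
  ]
}}

```text
time_s: 16.75
position: [0.5919, -0.2811, 0.2532]
tcp_rot: [[-0.018, 1.0, -0.003], [1.0, 0.018, -0.001], [-0.001, -0.003, -1.0]]
force: [-4.2, -0.4, 5.5]
opening: 0.268
grasp_force: 30.0
```

```bash
python3 -c "
import numpy as np
t=np.linspace(-.32,.33,17)
for a in np.c_[253*np.diff(np.sin(t)),-253*np.diff(np.cos(t))].round(1): print(*a,end=' | ')"
```

```text
9.8 -3.0 | 9.9 -2.6 | 10.0 -2.2 | 10.1 -1.8 | 10.2 -1.4 | 10.2 -1.0 | 10.3 -0.6 | 10.3 -0.2 | 10.3 0.3 | 10.3 0.7 | 10.2 1.1 | 10.2 1.5 | 10.1 1.9 | 10.0 2.3 | 9.9 2.7 | 9.8 3.1 |
```

{"api": "move_arm", "payload": {
  "increments": [
    {"xyz": [9.8, 0, -3], "roll": 0, "grip": 0},
    {"xyz": [9.9, 0, -2.6], "roll": 0, "grip": 0},
    {"xyz": [10, 0, -2.2], "roll": 0, "grip": 0},
    {"xyz": [10.1, 0, -1.8], "roll": 0, "grip": 0},
    {"xyz": [10.2, 0, -1.4], "roll": 0, "grip": 0}
  ]
}}

```text
time_s: 17.17
position: [0.5911, -0.2336, 0.264]
tcp_rot: [[-0.017, 1.0, -0.002], [1.0, 0.017, -0.007], [-0.007, -0.002, -1.0]]
force: [-4.1, -5.8, 1.3]
opening: 0.267
grasp_force: 30.0
```

{"api": "move_arm", "payload": {
  "increments": [
    {"xyz": [10.2, 0, -1], "roll": 0, "grip": 0},
    {"xyz": [10.3, 0, -0.6], "roll": 0, "grip": 0},
    {"xyz": [10.3, 0, -0.2], "roll": 0, "grip": 0},
    {"xyz": [10.3, 0, 0.3], "roll": 0, "grip": 0},
    {"xyz": [10.3, 0, 0.7], "roll": 0, "grip": 0}
  ]
}}

```text
time_s: 17.58
position: [0.5902, -0.1824, 0.2659]
tcp_rot: [[-0.018, 1.0, -0.002], [1.0, 0.018, -0.008], [-0.008, -0.002, -1.0]]
force: [-6.6, -4.7, 6.7]
opening: 0.266
grasp_force: 30.0
```

{"api": "move_arm", "payload": {
  "increments": [
    {"xyz": [10.2, 0, 1.1], "roll": 0, "grip": 0},
    {"xyz": [10.2, 0, 1.5], "roll": 0, "grip": 0},
    {"xyz": [10.1, 0, 1.9], "roll": 0, "grip": 0},
    {"xyz": [10, 0, 2.3], "roll": 0, "grip": 0},
    {"xyz": [9.9, 0, 2.7], "roll": 0, "grip": 0}
  ]
}}

```text
time_s: 18.0
position: [0.5892, -0.1295, 0.2574]
tcp_rot: [[-0.018, 1.0, -0.001], [1.0, 0.018, -0.003], [-0.003, -0.002, -1.0]]
force: [-8.3, 1.0, 12.5]
opening: 0.261
grasp_force: 30.0
```

{"api": "move_arm", "payload": {
  "increments": [
    {"xyz": [9.8, 0, 3.1], "roll": 0, "grip": 0},
    {"xyz": [0, 0, 0], "roll": 0, "grip": 0},
    {"xyz": [0, 0, 0], "roll": 0, "grip": 0},
    {"xyz": [0, 0, 0], "roll": 0, "grip": 0}
  ]
}}

```text
time_s: 18.33
position: [0.5888, -0.1158, 0.2535]
tcp_rot: [[-0.019, 1.0, -0.002], [1.0, 0.019, 0.005], [0.005, -0.002, -1.0]]
force: [-6.1, 7.4, 11.6]
opening: 0.266
grasp_force: 29.9
```

The lever is near home and its spring pulls it the last bit. I release and retreat up.

{"api": "move_arm", "payload": {
  "increments": [
    {"xyz": [0, 0, 0], "roll": 0, "grip": 100},
    {"xyz": [0, 0, 0], "roll": 0, "grip": 100},
    {"xyz": [0, 0, 0], "roll": 0, "grip": 100},
    {"xyz": [0, 0, 0], "roll": 0, "grip": 100},
    {"xyz": [0, 0, 0], "roll": 0, "grip": 100}
  ]
}}

```text
time_s: 18.75
position: [0.5907, -0.1193, 0.2511]
tcp_rot: [[-0.018, 1.0, 0.0], [1.0, 0.018, -0.0], [-0.0, 0.0, -1.0]]
force: [-0.8, -0.3, -0.3]
opening: 0.554
grasp_force: 0.0
```

{"api": "move_arm", "payload": {
  "increments": [
    {"xyz": [0, 0, 0], "roll": 0, "grip": 100},
    {"xyz": [0, 0, 0], "roll": 0, "grip": 100},
    {"xyz": [0, 0, -20], "roll": 0, "grip": 100},
    {"xyz": [0, 0, -35], "roll": 0, "grip": 100},
    {"xyz": [0, 0, -35], "roll": 0, "grip": 100}
  ]
}}

```text
time_s: 19.17
position: [0.5896, -0.1188, 0.3407]
tcp_rot: [[-0.018, 1.0, -0.004], [1.0, 0.018, 0.002], [0.002, -0.004, -1.0]]
force: [0.6, -0.7, 0.8]
opening: 0.936
grasp_force: 0.0
```

{"api": "move_arm", "payload": {
  "increments": [
    {"xyz": [-15, 0, -20], "roll": 0, "grip": 100},
    {"xyz": [-25, 0, 0], "roll": 0, "grip": 100},
    {"xyz": [-25, 0, 0], "roll": 0, "grip": 100},
    {"xyz": [0, 0, 0], "roll": 0, "grip": 100},
    {"xyz": [0, 0, 0], "roll": 0, "grip": 100}
  ]
}}

```text
time_s: 19.58
position: [0.5915, -0.185, 0.361]
tcp_rot: [[-0.016, 1.0, -0.0], [1.0, 0.016, 0.001], [0.001, -0.0, -1.0]]
force: [-0.3, -0.3, -0.4]
opening: 0.998
grasp_force: 0.0
```

Run:
```python
from h import *
st(); im,d=snap('wrist','w4.png'); P=cloud('wrist',d)
for r in bot.spot_in('lever_grip','wrist'): print(r['conf'],cam2w('wrist',r['at']))
m=bot.trace('lever_grip','wrist')[0]['mask']&(d>0)&(im.max(2)<80)&(P[...,2]>.2)
p=P[m]
for z in np.arange(.2,.32,.015):
    w=p[abs(p[:,2]-z)<.0075]
    if len(w)>3: print(z.round(3),len(w),np.median(w,0),np.percentile(w[:,1],[3,97]))
a,d=bot.capture('side')
S=cloud('side',d)
br=(a.min(2)>130)&(abs(S[...,0]-.65)<.15)&(abs(S[...,1]+.03)<.085)&(S[...,2]<.06)&(d>0)
n,l,s,c=cv2.connectedComponentsWithStats(br.astype(np.uint8)); print([(s[k,4],S[l==k].mean(0)) for k in range(1,n) if s[k,4]>10])
z=cv2.resize(a[170:310,190:410],(792,504)); cv2.imwrite('pics/s5z.png',z[:,:,::-1])
```

```text
19.5833 [ 0.5915 -0.185   0.361 ] 
 [[-0.0157  0.9999 -0.0004]
 [ 0.9999  0.0157  0.0006]
 [ 0.0006 -0.0004 -1.    ]] [-0.3421 -0.276  -0.4421] 0.9975939846869969 0.0
0.84 [ 0.5885 -0.1208  0.2962]
0.21 [ 0.587  -0.0668  0.2209]
0.215 7 [ 0.5932 -0.1424  0.2181] [-0.1433 -0.1015]
0.245 16 [ 0.5902 -0.1394  0.2471] [-0.1401 -0.1362]
0.26 53 [ 0.5906 -0.135   0.2651] [-0.1378 -0.126 ]
0.275 188 [ 0.5899 -0.1303  0.2752] [-0.1343 -0.1218]
0.29 531 [ 0.5892 -0.1094  0.2954] [-0.1284 -0.1026]
0.305 726 [ 0.5891 -0.1154  0.2994] [-0.1233 -0.1081]
[(np.int32(116), array([ 0.638 , -0.008 ,  0.0311]))]
```

View pics/s5z.png

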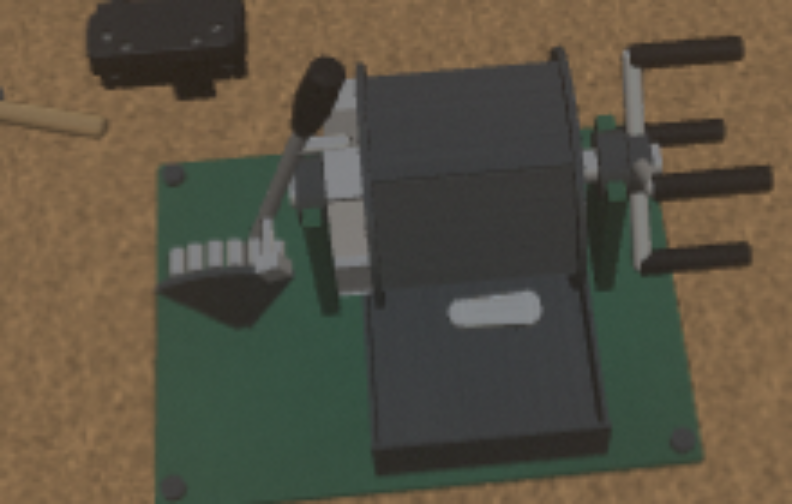

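View pics/w4.png

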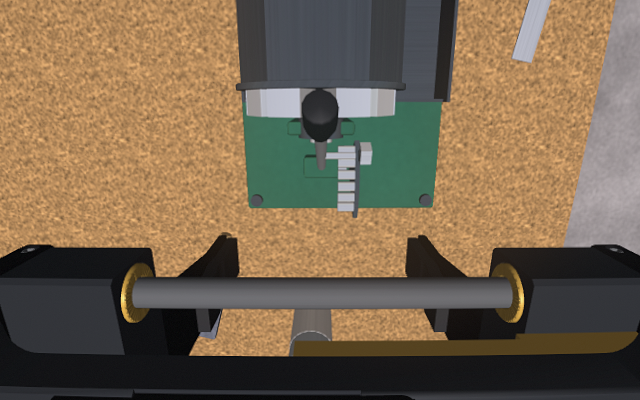

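The lever is in the marked notch beside the diamond, lean about 0.325, and the tool is free. The pan shows one plate at (495,310), so the two under the drum still need checking. I look at the wrist camera's geometry for a slanted view.

Run:
```python
from h import *
m=bot.camera_model('wrist'); print(np.array(m['tool_from_camera'])); print(m['intrinsics'])
s=bot.camera_model('side'); R=cv2.Rodrigues(np.array(s['rvec'],float))[0]; print(-R.T@np.array(s['tvec'],float).ravel())
print(bot.read_state()['joint_positions'])
```

```text
[[ 0.0007 -0.9599 -0.2803  0.0761]
 [ 1.      0.0006  0.0006  0.0007]
 [-0.0004 -0.2803  0.9599 -0.1613]
 [ 0.      0.      0.      1.    ]]
[[343.4299   0.     321.9195]
 [  0.     343.4299 199.7745]
 [  0.       0.       1.    ]]
[ 1.1265 -0.0535  1.1132]
[-27.5212  22.986   72.1986   0.0223  84.8757 -28.6105]
```

{"api": "move_arm", "payload": {
  "increments": [
    {"xyz": [7.5, 25.5, 0], "roll": 0, "grip": 100},
    {"xyz": [7.5, 25.5, 0], "roll": 0, "grip": 100},
    {"xyz": [7.5, 25.5, 0], "roll": 0, "grip": 100},
    {"xyz": [7.5, 25.5, 0], "roll": 0, "grip": 100},
    {"xyz": [7.5, 25.5, 0], "roll": 0, "grip": 100}
  ]
}}

```text
time_s: 20.2
position: [0.7195, -0.1424, 0.3613]
tcp_rot: [[-0.019, 1.0, -0.0], [1.0, 0.019, 0.0], [0.0, -0.0, -1.0]]
force: [1.2, -0.5, 0.1]
opening: 0.998
grasp_force: 0.0
```

{"api": "move_arm", "payload": {
  "increments": [
    {"xyz": [7.5, 25.5, 0], "roll": 0, "grip": 100},
    {"xyz": [7.5, 25.5, 0], "roll": 0, "grip": 100},
    {"xyz": [7.5, 25.5, 0], "roll": 0, "grip": 100},
    {"xyz": [7.5, 25.5, 0], "roll": 0, "grip": 100},
    {"xyz": [7.5, 25.5, 0], "roll": 0, "grip": 100}
  ]
}}

```text
time_s: 20.62
position: [0.8462, -0.1023, 0.3612]
tcp_rot: [[-0.02, 1.0, -0.0], [1.0, 0.02, 0.0], [0.0, -0.0, -1.0]]
force: [0.5, -0.2, 0.3]
opening: 0.999
grasp_force: 0.0
```

{"api": "move_arm", "payload": {
  "increments": [
    {"xyz": [0, 0, 30], "roll": 0, "grip": 100},
    {"xyz": [0, 0, 35], "roll": 0, "grip": 100},
    {"xyz": [0, 0, 35], "roll": 0, "grip": 100},
    {"xyz": [0, 0, 35], "roll": 0, "grip": 100},
    {"xyz": [0, 0, 35], "roll": 0, "grip": 100}
  ]
}}

```text
time_s: 21.03
position: [0.845, -0.1026, 0.1895]
tcp_rot: [[-0.02, 1.0, -0.001], [1.0, 0.02, 0.0], [0.0, -0.001, -1.0]]
force: [-0.2, 0.3, -0.1]
opening: 1.002
grasp_force: 0.0
```

{"api": "move_arm", "payload": {
  "increments": [
    {"xyz": [0, 0, 30], "roll": 0, "grip": 100},
    {"xyz": [0, 0, 10], "roll": 0, "grip": 100},
    {"xyz": [0, 0, 0], "roll": 0, "grip": 100},
    {"xyz": [0, 0, 0], "roll": 0, "grip": 100}
  ]
}}

```text
time_s: 21.37
position: [0.8457, -0.1037, 0.1518]
tcp_rot: [[-0.019, 1.0, 0.0], [1.0, 0.019, -0.0], [-0.0, 0.0, -1.0]]
force: [0.5, 0.0, 1.3]
opening: 1.002
grasp_force: 0.0
```

Run:
```python
from h import *
st(); im,d=snap('wrist','w5.png'); P=cloud('wrist',d)
v=np.clip(im[:240,:320].astype(float)*1.6,0,255).astype(np.uint8); cv2.imwrite('pics/w5z.png',cv2.resize(v,(800,600))[:,:,::-1])
br=(d>0)&(im.min(2)>110)&(P[...,2]<.06)&(abs(P[...,1]+.03)<.09)&(P[...,0]<.75)
n,l,s,c=cv2.connectedComponentsWithStats(br.astype(np.uint8)); print([(s[k],P[l==k].mean(0)) for k in range(1,n) if s[k,4]>10])
```

```text
21.3667 [ 0.8457 -0.1037  0.1518] 
 [[-0.0187  0.9998  0.0004]
 [ 0.9998  0.0187 -0.    ]
 [-0.      0.0004 -1.    ]] [0.5454 0.0438 1.2813] 1.0021693342727354 0.0
[(array([  40,   30,   40,   93, 2404], dtype=int32), array([ 0.6401, -0.0113,  0.0316])), (array([   0,   32,   36,   90, 2009], dtype=int32), array([ 0.5976, -0.013 ,  0.0241]))]
```

View pics/w5z.png

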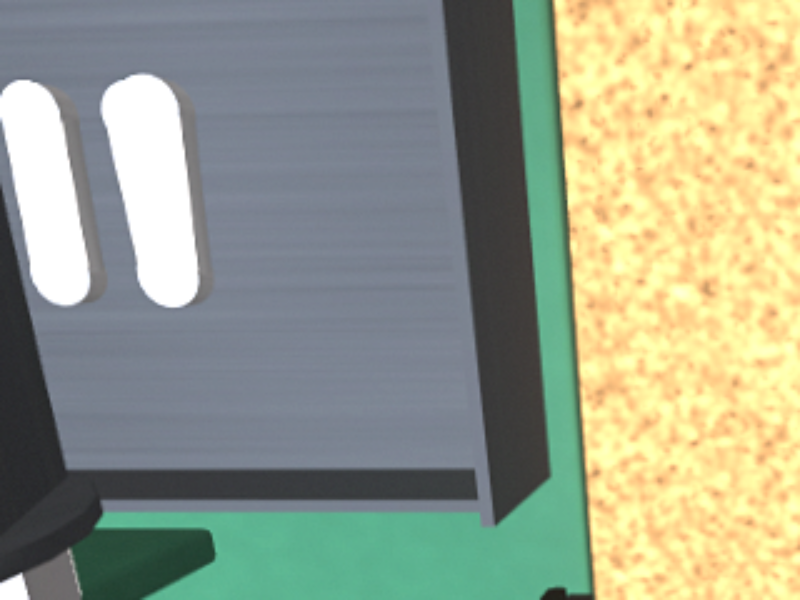

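Run:
```python
from h import *
im,d=bot.capture('wrist'); P=cloud('wrist',d)
for r in (45,70,95,110):
    print(r,[(c,*(P[r,c,[0,2]]*1000).round().astype(int)) for c in range(4,120,4)])
```

```text
45 [(4, np.int64(591), np.int64(24)), (8, np.int64(594), np.int64(24)), (12, np.int64(598), np.int64(23)), (16, np.int64(601), np.int64(24)), (20, np.int64(604), np.int64(23)), (24, np.int64(606), np.int64(21)), (28, np.int64(607), np.int64(19)), (32, np.int64(608), np.int64(16)), (36, np.int64(611), np.int64(15)), (40, np.int64(621), np.int64(24)), (44, np.int64(624), np.int64(24)), (48, np.int64(633), np.int64(31)), (52, np.int64(637), np.int64(32)), (56, np.int64(640), np.int64(32)), (60, np.int64(643), np.int64(31)), (64, np.int64(646), np.int64(31)), (68, np.int64(650), np.int64(32)), (72, np.int64(651), np.int64(29)), (76, np.int64(651), np.int64(24)), (80, np.int64(649), np.int64(17)), (84, np.int64(652), np.int64(16)), (88, np.int64(656), np.int64(16)), (92, np.int64(659), np.int64(15)), (96, np.int64(663), np.int64(16)), (100, np.int64(666), np.int64(17)), (104, np.int64(669), np.int64(16)), (108, np.int64(673), np.int64(16)), (112, np.int64(676), np.int64(17)), (116, np.int64(679), np.int64(16))]
70 [(4, np.int64(579), np.int64(15)), (8, np.int64(590), np.int64(23)), (12, n
[... 2289 characters left out ...]
np.int64(606), np.int64(17)), (44, np.int64(608), np.int64(16)), (48, np.int64(612), np.int64(16)), (52, np.int64(616), np.int64(17)), (56, np.int64(631), np.int64(32)), (60, np.int64(634), np.int64(31)), (64, np.int64(638), np.int64(31)), (68, np.int64(641), np.int64(32)), (72, np.int64(645), np.int64(32)), (76, np.int64(648), np.int64(32)), (80, np.int64(649), np.int64(29)), (84, np.int64(846), np.int64(316)), (88, np.int64(647), np.int64(16)), (92, np.int64(651), np.int64(15)), (96, np.int64(654), np.int64(16)), (100, np.int64(658), np.int64(16)), (104, np.int64(662), np.int64(17)), (108, np.int64(666), np.int64(18)), (112, np.int64(668), np.int64(15)), (116, np.int64(671), np.int64(15))]
```

The right plate's top is at 32 mm over a 16 mm floor. A plate edge at 24 mm sticks out beneath it, so the third plate lies under it. All three are in the pan, the lever is locked and the arm is clear.

```bash
python3 -c "
from rig import bot
print(bot.hand_in())"
```

```text
the job is handed in; nothing more can be done
None
```

I handed the job in with the drum at about 3.12 rad (open side down), all three plates in the catch pan, the lever in its marked notch at about 0.325 rad, and the arm touching nothing; the hand-in returned no verdict.

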